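Dry the freshly seamed cans under the air-knife canopy

ROBOT

A 6-joint arm with a two-finger parallel gripper is mounted at the origin on the work surface. World frame = base frame: x ahead of the robot, y to its left, z up, the work surface at z = 0. Lengths are in mm, angles in rad, forces in N, time in s.
With the tool pointing down it reaches from about 300 to 775 mm from the base axis. Payload 14.6 kg.
Tool frame: the origin (TCP) lies on the centre line of the jaws, within the pads' length; the fingertips stand 19 mm ahead of it and the grasp point (between the pads) is the TCP (bot.tip_reach is the distance from the TCP to the fingertips, in mm); y points along the fingers, x is the direction in which the jaws open and shut, and the axes are right-handed (so a half turn about y gives the same grasp; the last joint's range is limited). The gripper opens to 85 mm and grips with 20 to 120 N. Pads are 22 mm wide; open, the fingers measure 114 mm over their backs; the gripper's body (76 mm by 85 mm) begins 54 mm behind the grasp point. The pads swing forward as they close: fully open they stand 13 mm farther back than shut.
Start: joints at [1.151, 0.3, 1.521, -0, 1.321, -0.067], TCP at [190.037, 516.116, 250.281] pointing down, gripper open.
Joint ranges: [-3.03, 3.03], [-0.79, 2.21], [0.23, 2.52], [-1.04, 4.18], [0, 3.07], [-2.55, 2.55]. Speed limits (rad/s): [2.22, 2.22, 2.57, 3.14, 3.14, 3.14].

INTERFACE

Orientations are given as a unit quaternion [w, x, y, z].
In Python, from rig import bot gives the robot as it stands. Calls block until the motion is done:
- bot.move_to(position, orientation): joint-space move of the TCP to a pose.
- bot.servo_line(position, attitude=None, speed=150, until_force=None): straight line of the TCP; attitude=None keeps the orientation; speed is the mean speed in mm/s. With until_force (N) it stops when the force on the tool has changed by that much, and returns True; else False.
- bot.move_joints(angles): joint-space move.
- bot.move_gripper(opening, grip_force=None): finger opening in mm; grip_force is the grip in N (None keeps the last); returns when the fingers have stopped.
- bot.dwell(seconds).
- bot.ik(position, orientation): joint angles nearest the present ones, or None.
- bot.read_state(): the state.
- bot.read_camera(name): name is "scene" or "top"; returns a dict with "image" (384x512x3 uint8, blue, green, red), "depth" (384x512 float32, mm along the optical axis (not along the pixel's ray), 0 where there is no reading), "fovy" (degrees; the focal length in pixels is half the picture's height over the tangent of half this angle, whatever the lens; pixels are square), "cx", "cy" (the principal point, pixels), "eye" and "attitude" of the camera in the world. Camera axes: x right, y down, z forward; pixel columns grow to the right and rows downward; lengths in mm; the calibration is good to about 2 mm. A picture is of the moment at which its call begins.
A pose or a line that the arm cannot do raises bot.MotionError and nothing moves.
- bot.finish_job(): hands the job in, once; it reports no verdict.
The state is a dict: "clock": time; "joint_positions": joint angles; "qvel": joint speeds; "effort": joint torques, N m; "ee_pos": TCP position; "tool_rot": TCP orientation; "ft_force": force on the tool from outside, world axes, zero at the start; "moment": the same for the moment, N m; "grip_width": finger opening in mm.
Only numpy, scipy, OpenCV 4.12 (cv2) and the standard library are available. Lean on these libraries where they do the work, as an engineer would, in place of code of your own. Each camera call takes 0.05 s, during which the arm holds its last target.

TASK

Stand every wet can from the steel drain tray upright on the dryer's shuttle, push the loaded shuttle slowly (well under 0.25 m/s) and fully home under the clear canopy, turn the red rotary switch fully on for at least three seconds and fully off again; then pull the shuttle slowly all the way back out and stand all the cans upright in the cardboard carton. The cans are thin-walled and dent: never grip one with more than 40 N or press hard on it. Have the air on only while the shuttle is fully home, and leave the sanitiser bottle, the stack of can ends and the tall can where they stand.

Things in the scene. Friction and masses are not known exactly. Their poses are not given: they have to be found in the camera images.
- can_a: sealed squat thin-walled can, terracotta with a cream band, 58 mm diameter, 42 mm tall, about 0.13 kg; origin at the centre of its underside, z up along its axis, lid with a dark tab on top. May be absent.
- can_b: sealed squat thin-walled can, green with a yellow band, 58 mm diameter, 42 mm tall, about 0.13 kg; origin at the centre of its underside, z up along its axis, lid with a dark tab on top. May be absent.
- can_c: sealed squat thin-walled can, blue with a white band, 58 mm diameter, 42 mm tall, about 0.13 kg; origin at the centre of its underside, z up along its axis, lid with a dark tab on top. May be absent.
- drain: dark steel drain tray, fixed, 250 mm (its x) by 100 mm (y), floor top 4 mm above its origin, rim 14 mm high, walls 4 mm. Origin: centre of its underside, on the table. The wet cans start standing in it, in a row along its x about 72 mm apart (some may be absent).
- carton: shallow cardboard carton tray with an orange stripe, fixed, 250 mm (its x) by 100 mm (y), floor top 4 mm above its origin, rim 14 mm high, walls 4 mm. Origin: centre of its underside, on the table. It takes three cans in a row along its x.
- dryer: fixed dryer: aluminium base, and at its far end a clear canopy on two side walls with a blower on top. Origin on the table below the shuttle's centre when the shuttle is fully out; +x is the direction in which the shuttle is pushed in.
- canopy (a point): middle of the front (dryer -x) edge of the clear canopy, on its underside, 90 mm above the table, 110 mm ahead of the dryer's origin; dryer axes. The canopy is 150 mm deep, 284 mm wide, 8 mm thick; on it stands a blower box, 90 to 140 mm behind this edge, to 133 mm above the table, with a round inlet to 183 mm. Side walls 12 mm thick at y = +-136 mm.
- shuttle (a joint): travel of the shuttle along the dryer's +x, m: 0 fully out (loading place), 0.16 fully home under the canopy (end stop). Friction about 3 N plus 8 N per m/s; it stays where it is left. It may start partly in.
- shuttle_floor (a point): centre of the shuttle's floor, on its upper face (22 mm above the table), moves with the shuttle; axes as the dryer's. The shuttle is a steel tray 100 mm (x) by 230 mm (y) outside with a rim 10 mm above its floor, walls 4 mm; it takes three cans in a row along y (centres about 72 mm apart).
- shuttle_post (a point): centre of the top of the shuttle's orange upright push post, 18 mm square and 90 mm tall, 130 mm before the tray's centre (towards dryer -x); this top is 108 mm above the table. The post is joined to the tray by a low bar; it stays outside the canopy.
- console: fixed grey switch box 90 x 90 x 100 mm with a yellow plate on top. Origin: centre of its underside, on the table.
- isolator (a joint): angle of the red rotary switch, rad: 0 = off, 1.3 = on (end stops at both); it turns clockwise seen from above from off to on, about a vertical axis in the middle of the box; friction about 0.1 N m, it stays where it is left. It starts off (within 0.08).
- isolator_grip (a point): grip point of the red switch handle, on its axis, 133 mm above the table. The handle is an upright bar 62 mm long (this point's x), 14 mm thick (its y), from 107 to 143 mm above the table; a white mark on top is at its -x end. The point turns with the handle; at 0 its x is the console's x.
- sanitiser: white sanitiser bottle, 60 mm diameter, 170 mm tall; bystander, loose. Origin: centre of its underside.
- ends: brass-coloured stack of can ends, 54 mm diameter, 40 mm tall; bystander, loose. Origin: centre of its underside.
- tallcan: tall terracotta and orange can, 66 mm diameter, 155 mm tall; bystander, loose. Origin: centre of its underside.

How it is judged:
By the outcome, as a careful person would: the job done as asked, in the order asked, and still so for the second after the job is handed in, with the robot touching nothing.
Of can_a, can_b, can_c only 2 to 3 are there at a start; the rules pass over those that are not, and their reading is None.
At some moment in a run one of can_a, can_b, can_c may be knocked a few centimetres aside while the robot is not near it.
Once in a run the grip may slacken for a moment while it holds something.
It also fails if it takes over 210 s, if anything falls off the work surface, if the arm or the gripper's body presses on something with over 40 N, if the wrist force passes 120 N, or if a joint passes its speed limit or range.

## Working session

There is one attempt and no reset: what is moved stays moved. The work goes in short steps, each a Python script; the robot and the scene stay as the last script left them, time stands still between calls to the robot, and variables do not carry over. Pictures are saved under pics/ and viewed, and the job is handed in when it is done.

```bash
ls; mkdir -p pics; cat > h.py <<'E'
import numpy as np, cv2
from rig import bot
from scipy.spatial.transform import Rotation as R
def cam(n):
    c=bot.read_camera(n); 
    c['f']=c['image'].shape[0]/2/np.tan(np.radians(c['fovy'])/2)
    q=c['attitude']; c['R']=R.from_quat([q[1],q[2],q[3],q[0]]).as_matrix() if np.size(q)==4 else np.array(q)
    c['eye']=np.array(c['eye']); return c
def ray(c,u,v):
    d=np.array([(u-c['cx'])/c['f'],(v-c['cy'])/c['f'],1.0]); return c['R']@d
def onz(c,u,v,z):
    d=ray(c,u,v); return c['eye']+d*(z-c['eye'][2])/d[2]
def pts(c):
    h,w=c['depth'].shape; u,v=np.meshgrid(np.arange(w),np.arange(h)); D=c['depth']
    P=np.stack([(u-c['cx'])/c['f']*D,(v-c['cy'])/c['f']*D,D],-1)
    return P@c['R'].T+c['eye']
def proj(c,p):
    q=c['R'].T@(np.array(p)-c['eye']); return c['cx']+c['f']*q[0]/q[2], c['cy']+c['f']*q[1]/q[2]
def save(c,n,s=1.5): cv2.imwrite('pics/'+n,cv2.resize(c['image'],None,fx=s,fy=s))
E
python3 - <<'E'
from h import *
for n in('scene','top'):
    c=cam(n); save(c,n+'0.png'); print(n,c['fovy'],c['cx'],c['cy'],c['eye'],c['attitude'],c['f'])
    np.savez('/tmp/'+n+'.npz',**{k:v for k,v in c.items()})
s=bot.read_state();print(s)
E
```

```text
pics
scene 57.10180341726498 259.2350245378447 191.2903341599853 [1061.95152611  560.7381834   752.24733087] [-0.16226701  0.35375317  0.82868374 -0.40225784] 352.8720555116473
top 51.82207173037672 258.9346803700017 190.2928424383072 [ 336.26305695  -22.82039386 1148.90509656] [-0.06608167  0.70922549 -0.70003989  0.05075997] 395.21464283499444
{'clock': 0.1, 'joint_positions': array([ 1.15141803e+00,  3.00438381e-01,  1.52151904e+00, -3.00796794e-05,
        1.32072244e+00, -6.65773882e-02]), 'qvel': array([-0.00092734, -0.00171763, -0.00034759, -0.00167387,  0.00042826,
       -0.00201338]), 'effort': array([-6.25795974e-05, -5.44373846e+01, -3.62368870e+01, -1.26738837e-04,
        3.04187997e-03, -4.32436423e-05]), 'ee_pos': array([189.95808757, 515.94778051, 249.76550216]), 'tool_rot': array([-0.57977554,  0.58019004,  0.40417557, -0.40482335]), 'ft_force': array([-0.40645977,  0.41384088, -0.29498066]), 'moment': array([-0.01679131, -0.00930238, -0.00992933]), 'grip_width': 85.61499293923262}
```

View pics/scene0.png

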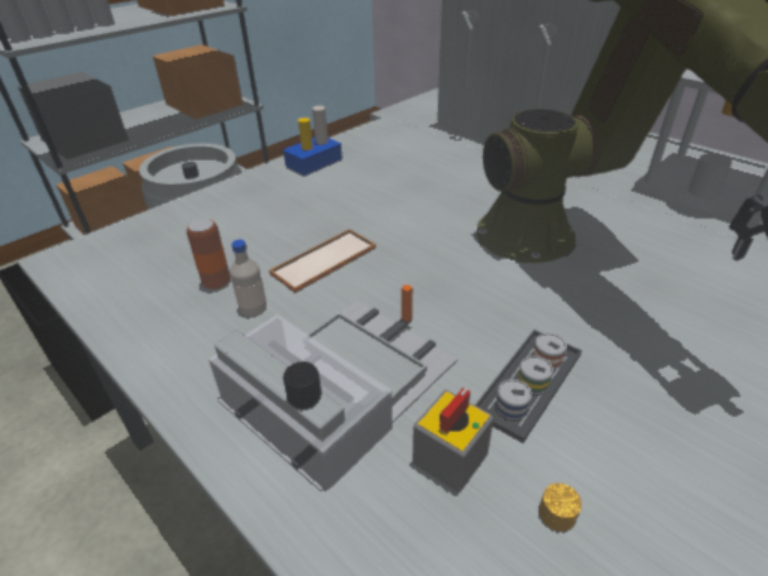

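View pics/top0.png

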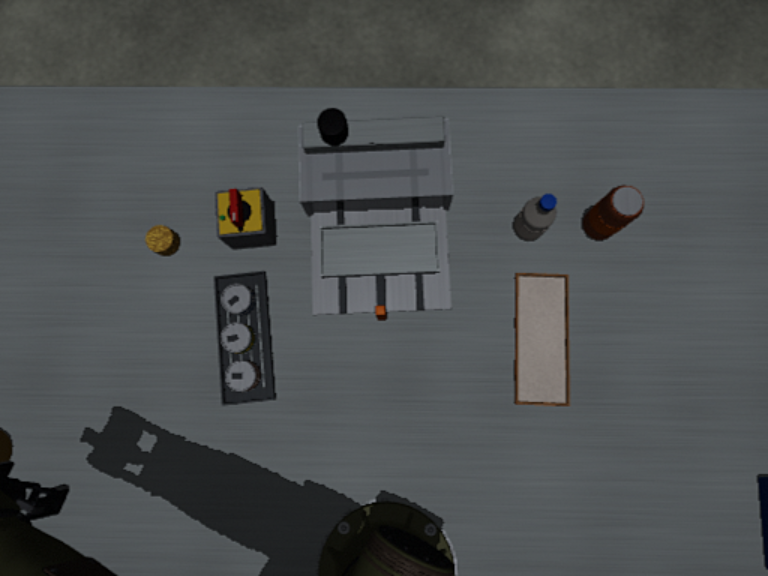

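The top view shows three cans in the drain tray at about (237,298), (237,338) and (240,376). The shuttle post is at (380,312), the switch at (237,210) and the carton at (541,338). The bystanders sit well away from these. Next I'll measure.

```bash
cat > m.py <<'E'
from h import *
def load(n): 
    z=np.load('/tmp/%s.npz'%n); return {k:z[k] for k in z.files}
def mask(c,lo,hi,box=None):
    m=cv2.inRange(cv2.cvtColor(c['image'],cv2.COLOR_BGR2HSV),np.array(lo),np.array(hi))
    if box: 
        k=np.zeros_like(m);x0,y0,x1,y1=box;k[y0:y1,x0:x1]=255;m&=k
    return m
def rect(m):
    cs,_=cv2.findContours(m,cv2.RETR_EXTERNAL,cv2.CHAIN_APPROX_NONE); k=max(cs,key=cv2.contourArea); return cv2.minAreaRect(k),k
E
python3 - <<'E'
from m import *
c=load('top'); P=pts(c); hsv=cv2.cvtColor(c['image'],cv2.COLOR_BGR2HSV)
# table depth check
for u,v in((60,150),(300,250),(450,150)): print('table',P[v,u])
# zoomed crops
im=c['image']
cv2.imwrite('pics/z1.png',cv2.resize(im[110:275,90:310],None,fx=3.5,fy=3.5,interpolation=cv2.INTER_NEAREST))
# lids by depth
z=P[...,2]; m=((z>38)&(z<56)).astype(np.uint8)*255; m[:, :140]=0; m[:,185:]=0; m[:175]=0; m[275:]=0
n,l,st,ce=cv2.connectedComponentsWithStats(m)
for i in range(1,n):
    if st[i,4]>50: print('lid',ce[i],st[i],onz(c,*ce[i],46), np.median(z[l==i]))
def world(k,zz): return np.array([onz(c,u,v,zz)[:2] for u,v in k])
for name,zz,lo,hi,box in (('carton',14,(5,60,60),(20,255,255),(335,175,390,275)),('drain',14,(0,0,0),(180,255,75),(140,175,185,275)),('post',108,(3,150,100),(20,255,255),(240,190,270,220)),('plate',100,(22,150,100),(35,255,255),(140,120,185,165)),('red',143,(0,150,60),(6,255,255),(140,120,185,165))):
    mm=mask(c,lo,hi,box); r,k=rect(mm); k=k[:,0]; w=world(k,zz); rr=cv2.minAreaRect(w.astype(np.float32)); print(name,r,rr)
E
```

```text
table [ 6.44982275e+02  6.08627226e+02 -1.39743571e-01]
table [ 355.60717189 -116.86017848   -0.47954853]
table [ 656.56292136 -563.51530087   -3.38458799]
lid [156.57943925 198.68847352] [147 189  20  20 321] [492.8553132  292.41173093  46.        ] 43.44027339227887
lid [156.38905775 224.73860182] [147 215  20  21 329] [419.09231556 288.69275002  46.        ] 43.41742387103386
lid [159.68059701 250.29552239] [150 240  21  21 335] [348.41281797 275.42092316  46.        ] 43.40574461128858
carton ((361.0, 226.0), (88.0, 36.0), 90.0) ((428.691650390625, -289.76739501953125), (101.79737091064453, 252.14437866210938), 87.99456787109375)
drain ((162.37271118164062, 224.9708709716797), (87.7015151977539, 37.35492706298828), 85.53284454345703) ((423.436279296875, 279.70941162109375), (250.79405212402344, 106.02753448486328), 7.179521560668945)
post ((253.5, 206.5), (5.0, 5.0), 90.0) ((466.1805114746094, 14.890079498291016), (13.42257022857666, 13.265198707580566), 1.034203052520752)
plate ((167.14999389648438, 139.9499969482422), (27.227256774902344, 12.424833297729492), 85.60128784179688) ((649.7392578125, 257.0684509277344), (77.99130249023438, 34.437347412109375), 7.443570137023926)
red ((155.6241455078125, 136.4896697998047), (21.342689514160156, 4.484456539154053), 85.2363510131836) ((645.995849609375, 276.89599609375), (59.470951080322266, 11.94528579711914), 7.8608222007751465)
```

View pics/z1.png

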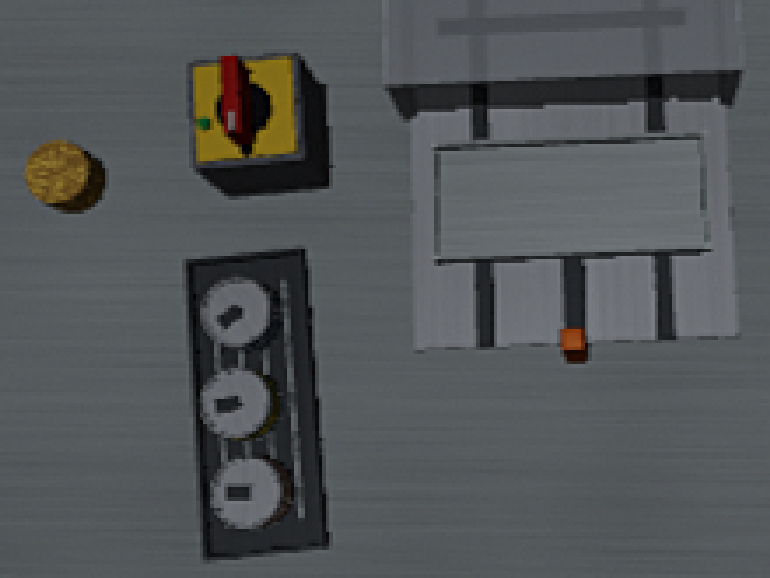

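```bash
python3 - <<'E'
from m import *
c=load('top'); im=c['image']
cv2.imwrite('pics/z2.png',cv2.resize(im[70:220,190:310],None,fx=4,fy=4,interpolation=cv2.INTER_CUBIC)*1)
P=pts(c)
for u in (205,215,230,245): print(u,[ (v,int(P[v,u,2])) for v in range(75,215,3)])
s=load('scene'); im=s['image']
cv2.imwrite('pics/z3.png',cv2.resize(im[180:340,130:400],None,fx=2.9,fy=2.9,interpolation=cv2.INTER_CUBIC))
E
```

```text
205 [(75, -5), (78, 0), (81, -2), (84, 132), (87, 131), (90, 132), (93, 128), (96, 133), (99, 123), (102, 102), (105, 98), (108, 96), (111, 97), (114, 98), (117, 97), (120, 96), (123, 97), (126, 96), (129, 97), (132, 97), (135, 59), (138, 58), (141, 26), (144, 1), (147, 1), (150, 2), (153, 1), (156, -1), (159, 1), (162, -4), (165, -1), (168, -3), (171, 0), (174, 0), (177, -1), (180, -3), (183, 0), (186, 0), (189, -1), (192, -1), (195, -2), (198, -2), (201, -2), (204, -2), (207, -1), (210, 0), (213, 0)]
215 [(75, 183), (78, 184), (81, 183), (84, 181), (87, 185), (90, 173), (93, 143), (96, 135), (99, 118), (102, 95), (105, 95), (108, 96), (111, 100), (114, 101), (117, 100), (120, 98), (123, 100), (126, 101), (129, 95), (132, 95), (135, 4), (138, 7), (141, 0), (144, 4), (147, 6), (150, 1148), (153, 25), (156, 22), (159, 22), (162, 21), (165, 18), (168, 22), (171, 23), (174, 22), (177, 24), (180, 19), (183, 33), (186, 4), (189, 7), (192, 6), (195, 4), (198, 6), (201, 2), (204, 4), (207, 2), (210, 4), (213, 1)]
230 [(75, -1), (78, -2), (81, 181), (84, 173), (87, 162), (90, 149), (93, 134)
[... 239 characters left out ...]
 (162, 21), (165, 17), (168, 19), (171, 28), (174, 23), (177, 20), (180, 22), (183, 34), (186, 3), (189, 7), (192, 5), (195, 9), (198, 9), (201, 10), (204, 14), (207, 22), (210, -3), (213, -2)]
245 [(75, -2), (78, -1), (81, 132), (84, 132), (87, 130), (90, 131), (93, 131), (96, 132), (99, 110), (102, 97), (105, 94), (108, 99), (111, 94), (114, 94), (117, 96), (120, 99), (123, 100), (126, 97), (129, 99), (132, 98), (135, 4), (138, 4), (141, 3), (144, 4), (147, 3), (150, 34), (153, 27), (156, 20), (159, 19), (162, 17), (165, 22), (168, 23), (171, 19), (174, 18), (177, 24), (180, 21), (183, 20), (186, 8), (189, 4), (192, 5), (195, 9), (198, 5), (201, 4), (204, 4), (207, 8), (210, -2), (213, 1)]
```

View pics/z2.png

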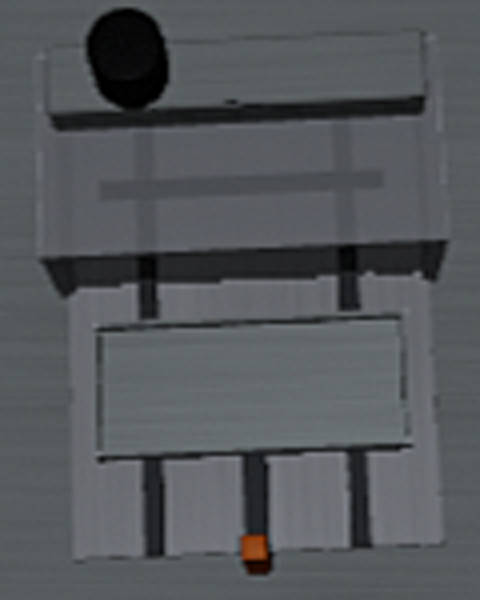

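View pics/z3.png

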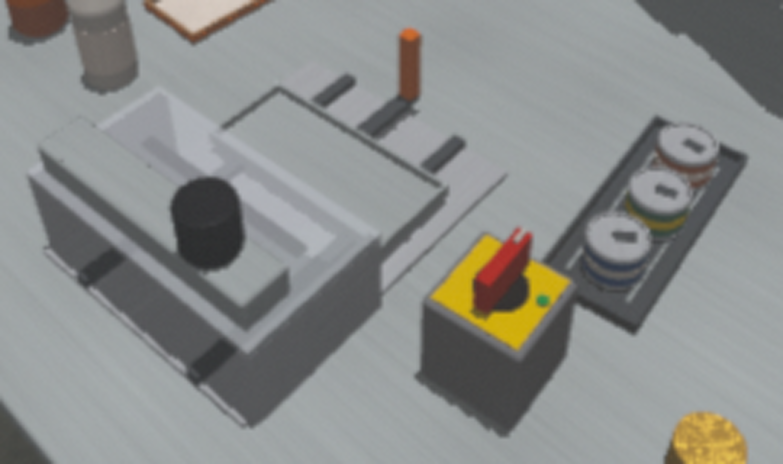

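```bash
python3 - <<'E'
from m import *
c=load('top'); s=load('scene')
def w(x,y,z): return onz(c,(x+.5)/4-.5+190,(y+.5)/4-.5+70,z)[:2]
A,B=w(40,260,98),w(447,243,98); print('canopy',A,B,np.linalg.norm(A-B),(A+B)/2, np.degrees(np.arctan2(*(A-B)[::-1]))-90)
T=[w(98,327,32),w(403,317,32),w(410,447,32),w(98,459,32)]
print('tray',T,np.mean(T,0),[np.linalg.norm(T[i]-T[i-1]) for i in range(4)])
p=w(255.5,547,108);print('post',p, np.linalg.norm(np.mean(T,0)-p))
F=w(75,558,0),w(440,543,0);print('base front',F,np.degrees(np.arctan2(*(F[0]-F[1])[::-1]))-90)
# scene: lids by white mask + depth
P=pts(s)
m=mask(s,(3,150,120),(20,255,255),(260,185,285,220)); 
ys,xs=np.where(m>0); print('post scene px',xs.min(),xs.max(),ys.min(),ys.max(), onz(s,271.3,192,108))
z=P[...,2];mm=((z>38)&(z<56)).astype(np.uint8)*255
k=np.zeros_like(mm);k[215:285,325:385]=255;mm&=k
mm=cv2.morphologyEx(mm,cv2.MORPH_OPEN,np.ones((3,3)))
n,l,st,ce=cv2.connectedComponentsWithStats(mm)
for i in range(1,n):
    if st[i,4]>60: print('lid',ce[i],st[i],onz(s,*ce[i],46),np.median(z[l==i]))
m=mask(s,(0,150,100),(6,255,255),(280,255,330,295)); r,k=rect(m); print(r, P[m>0].mean(0), P[m>0].min(0),P[m>0].max(0))
m=mask(c,(0,150,60),(6,255,255),(140,120,185,165));Q=pts(c)[m>0]; print(np.median(Q,0))
for px in [(168,152),(153,128)]: pass
E
```

```text
canopy [666.07749554 167.9746687 ] [ 680.58420075 -113.35965461] 281.70808645301895 [673.33084814  27.30750705] 2.9517816904608765
tray [array([636.35992361, 135.45135187]), array([645.91009392, -86.91611304]), array([549.64379835, -92.09243914]), array([538.42146145, 132.17185434])] [592.58381933  22.15366351] [np.float64(97.99335423864798), np.float64(222.57244933960652), np.float64(96.40536299648444), np.float64(224.54490458748182)]
post [466.49900507  14.89043211] 126.29384354788182
base front (array([470.28192752, 151.04719701]), array([ 484.59549348, -116.03077072])) 3.0677299867236343
post scene px 268 273 190 193 [468.52860883  18.72001909 108.        ]
lid [367.12830189 229.74716981] [357 222  21  16 265] [352.41609589 277.45088454  46.        ] 44.57177769982684
lid [357.40666667 245.79333333] [347 238  22  17 300] [423.34188917 290.38027354  46.        ] 44.40389454881205
lid [342.6875     262.12202381] [332 253  23  19 336] [497.42890506 293.44990456  46.        ] 44.549636264493245
((303.3584289550781, 268.8761291503906), (5.8324689865112305, 23.23580551147461), 41.18592834472656) [653.74520416 279.89818891 143.68905339] [618.94756273 271.54880716 140.45056693] [678.55313419 287.40142224 146.86146462]
[647.58097761 276.69268194 141.68037401]
```

```bash
cat >> m.py <<'E'
YD=np.radians(3.0)   # dryer yaw
def quat(th):
    x=np.array([np.cos(th),np.sin(th),0]);y=np.array([0,0,-1.]);q=R.from_matrix(np.stack([x,y,np.cross(x,y)],1)).as_quat()
    return np.array([q[3],q[0],q[1],q[2]])
def best(p,th):
    o=[]
    for t in (th,th+np.pi,th-np.pi):
        j=bot.ik(p,quat(t))
        if j is not None: o.append((abs(j[5]),t,j))
    return min(o,key=lambda a:a[0])[1]
def go(p,th):
    t=best(p,th); bot.move_to(p,quat(t)); return t
def st(msg=''):
    s=bot.read_state(); print(msg,'t%.1f'%s['clock'],s['ee_pos'].round(1),'w%.1f'%s['grip_width'],'F',s['ft_force'].round(1),flush=True); return s
E
python3 - <<'E'
from m import *
for p,th in [((467,17,200),YD),((467,17,85),YD),((600,24,85),YD),((421,290,36),np.radians(97)),((495,293,36),np.radians(97)),((350,276,36),np.radians(97)),((560,93,60),YD),((567,-50,60),YD),((350,-290,40),np.pi/2),((505,-290,40),np.pi/2),((648,278,133),np.radians(98)),((648,278,200),np.radians(98)),((648,278,133),np.radians(98-75)),]:
    t=best(p,th); print(p,np.degrees(t),bot.ik(p,quat(t)).round(2))
E
```

```text
(467, 17, 200) 3.0000000000000004 [-0.04  0.17  1.81 -0.    1.17 -0.09]
(467, 17, 85) 3.0000000000000004 [-0.04  0.34  1.9  -0.    0.9  -0.09]
(600, 24, 85) 3.0000000000000004 [-0.02  0.59  1.52 -0.    1.04 -0.07]
(421, 290, 36) 97.0 [ 0.53  0.51  1.8  -0.    0.84 -1.16]
(495, 293, 36) 97.0 [ 0.47  0.62  1.61 -0.    0.91 -1.22]
(350, 276, 36) 97.0 [ 0.59  0.4   1.98 -0.    0.77 -1.11]
(560, 93, 60) 3.0000000000000004 [ 0.1   0.56  1.63 -0.    0.95  0.05]
(567, -50, 60) 3.0000000000000004 [-0.15  0.57  1.62 -0.    0.95 -0.2 ]
(350, -290, 40) -90.0 [-0.77  0.4   1.96 -0.    0.78  0.8 ]
(505, -290, 40) 270.0 [-0.58  0.62  1.59 -0.    0.93  0.99]
(648, 278, 133) 98.0 [ 0.35  0.75  1.12 -0.    1.27 -1.36]
(648, 278, 200) 98.0 [ 0.35  0.69  1.06 -0.    1.39 -1.36]
(648, 278, 133) 23.0 [ 0.35  0.75  1.12 -0.    1.27 -0.05]
```

Everything is reachable. First I'll pull the shuttle fully out by its post.

```bash
python3 - <<'E'
from m import *
px,py=467.5,16.5
t=go((px,py,180),YD)
st('above'); bot.servo_line((px,py,88),speed=120)
bot.move_gripper(10,40); st('gripped')
d=np.array([np.cos(YD),np.sin(YD),0])
p=bot.read_state()['ee_pos']
r=bot.servo_line(p-60*d,speed=40,until_force=15); st(r)
bot.move_gripper(60); st('open')
bot.servo_line(bot.read_state()['ee_pos']+[0,0,70],speed=150)
c=cam('top');s=cam('scene');save(c,'top1.png'); save(s,'scene1.png')
np.savez('/tmp/top.npz',**c);np.savez('/tmp/scene.npz',**s)
E
```

```text
above t2.2 [467.6  17.1 180.1] w85.3 F [-0.2 -0.4 -0.2]
gripped t3.7 [467.6  16.5  88.2] w17.2 F [-0.6 -0.4  2.5]
True t4.6 [436.5  14.8  88.4] w18.0 F [ 7.8  0.7 -4.2]
open t5.1 [437.   14.8  88.4] w59.9 F [-0.3 -0.1 -0.5]
```

View pics/top1.png

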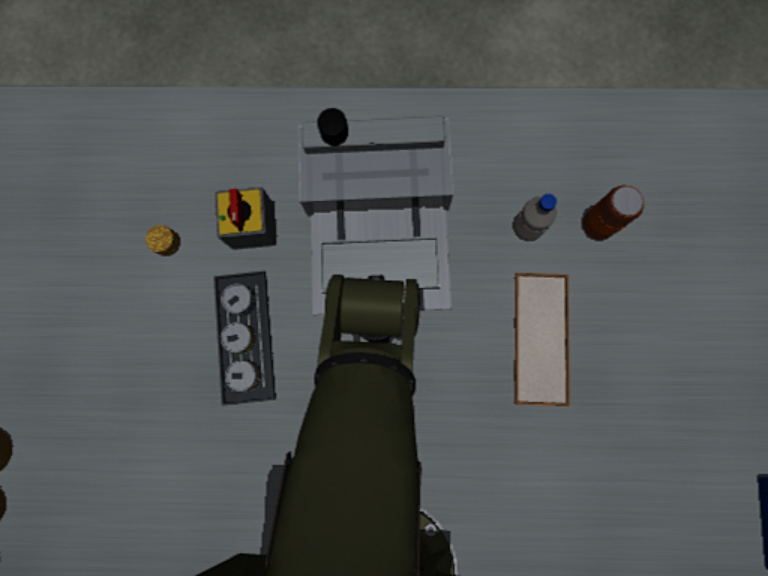

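```bash
cat >> m.py <<'E'
RNG={'can_a':((0,80,40),(16,255,255)),'can_b':((28,60,30),(80,255,255)),'can_c':((95,80,40),(125,255,255))}
def lids(c,x0,x1,y0,y1,zt,dbg=True):
    """lid centres: depth band about zt within a world box; ray onto the plane zt"""
    P=pts(c); z=P[...,2]
    m=((abs(z-zt)<9)&(P[...,0]>x0)&(P[...,0]<x1)&(P[...,1]>y0)&(P[...,1]<y1)).astype(np.uint8)*255
    m=cv2.morphologyEx(m,cv2.MORPH_OPEN,np.ones((3,3),np.uint8))
    n,l,s,ce=cv2.connectedComponentsWithStats(m); o=[]
    for i in range(1,n):
        if s[i,4]>120: o.append((onz(c,*ce[i],zt)[:2].round(1),s[i,2:].tolist(),round(float(np.median(z[l==i])),1)))
    return o
E
python3 - <<'E'
from m import *
for n in('top','scene'): 
    for o in lids(load(n),280,580,220,350,46): print(n,o)
E
```

```text
top (array([493.1, 292.3]), [20, 20, 317], 43.6)
top (array([419.1, 288.5]), [20, 20, 334], 43.6)
top (array([348.1, 275.6]), [20, 20, 334], 43.5)
scene (array([353. , 277.1]), [21, 16, 274], 44.6)
scene (array([423.8, 290.5]), [22, 17, 306], 44.7)
scene (array([497.4, 293.6]), [23, 19, 350], 44.7)
```

The shuttle is out, with its post at x≈437, and the cans are unmoved. Both cameras agree to about 4 mm, so I'll use their average. First can next.

```bash
cat >> m.py <<'E'
C=np.array([566.0,22.5]); DX=np.array([np.cos(YD),np.sin(YD)]); DY=np.array([-np.sin(YD),np.cos(YD)])
SLOT=[C-72*DY,C,C+72*DY]
TD=np.radians(97.2)
def held(msg):
    s=st(msg); assert 52<s['grip_width']<64, 'LOST '+msg
def pick(xy,zb,th,up=140):
    bot.move_gripper(84)
    t=go((*xy,up),th)
    bot.servo_line((*xy,zb+33),speed=130)
    bot.move_gripper(50,28); held('grip')
    bot.servo_line((*xy,zb+75),speed=100); bot.dwell(0.1); held('lift')
def place(xy,zb,th,up=140):
    p=bot.read_state()['ee_pos']; 
    bot.servo_line((p[0],p[1],up),speed=150)
    t=go((*xy,up),th); held('over')
    bot.servo_line((*xy,zb+52),speed=120)
    r=bot.servo_line((*xy,zb+31),speed=25,until_force=5); held('down %s'%r)
    bot.move_gripper(72); bot.dwell(0.1)
    bot.servo_line((*xy,zb+100),speed=150); st('clear')
def look(tag):
    c=cam('top');s=cam('scene');save(c,'top_%s.png'%tag);save(s,'scene_%s.png'%tag)
    np.savez('/tmp/top.npz',**c);np.savez('/tmp/scene.npz',**s); return c,s
E
python3 - <<'E'
from m import *
pick((495.2,293),4,TD); place(SLOT[0],22,YD)
bot.move_to((430,100,200),quat(YD))
c,s=look('2')
for x in (c,s):
    print(lids(x,280,580,210,350,46)); print('sh',lids(x,500,640,-110,150,64))
E
```

```text
grip t8.6 [495.5 293.1  37.9] w57.6 F [-1.5 -0.6  5.7]
lift t9.2 [494.8 292.8  78.2] w57.4 F [-0.1 -0.6 -1.3]
over t11.1 [569.7 -48.6 139.6] w56.9 F [ 0.2  0.3 -1.3]
down True t12.5 [570.  -49.4  55.9] w56.9 F [1.2 1.1 4.3]
clear t13.5 [569.4 -49.4 121.3] w72.1 F [ 0.6  0.2 -0.8]
[(array([418.8, 289.1]), [19, 20, 322], 43.6), (array([347.9, 279. ]), [17, 21, 294], 43.5)]
sh [(array([567.9, -46.2]), [20, 20, 322], 61.7)]
[(array([353.3, 277.3]), [21, 17, 276], 44.9), (array([424.1, 290.6]), [22, 17, 310], 44.7)]
sh [(array([573. , -43.3]), [20, 15, 238], 62.8)]
```

Can 1 stands in its slot. The image puts it 68 mm from the tray's centre, which is fine. On to the other two.

```bash
sed -i 's/C=np.array(\[566.0,22.5\])/C=np.array([566.0,20.5])/' m.py
python3 - <<'E'
from m import *
pick((421.4,289.5),4,TD); place(SLOT[1],22,YD)
bot.move_to((430,100,200),quat(YD))
c,s=look('3')
for x in (c,s):
    print(lids(x,280,580,210,350,46)); print('sh',lids(x,500,640,-110,150,64))
E
```

```text
grip t17.2 [421.7 289.7  37.9] w57.1 F [-2.1 -1.2  6.5]
lift t17.9 [421.  289.3  78.3] w57.4 F [ 0.  -0.4 -1.9]
over t19.6 [565.6  21.2 139.4] w56.9 F [-0.9  0.3 -0.4]
down True t21.0 [566.2  20.5  55.9] w56.7 F [1.6 1.  4.9]
clear t22.0 [565.6  20.5 121.3] w71.8 F [ 0.7  0.5 -0.4]
[(array([347.8, 278.9]), [17, 21, 293], 43.5)]
sh [(array([568.6, -46.1]), [20, 20, 324], 61.5), (array([564.8,  23.9]), [20, 20, 320], 61.8)]
[(array([353.1, 277.2]), [21, 17, 273], 44.5)]
sh [(array([573.3, -43. ]), [20, 15, 239], 62.5), (array([569. ,  26.8]), [20, 16, 251], 62.6)]
```

View pics/scene_3.png

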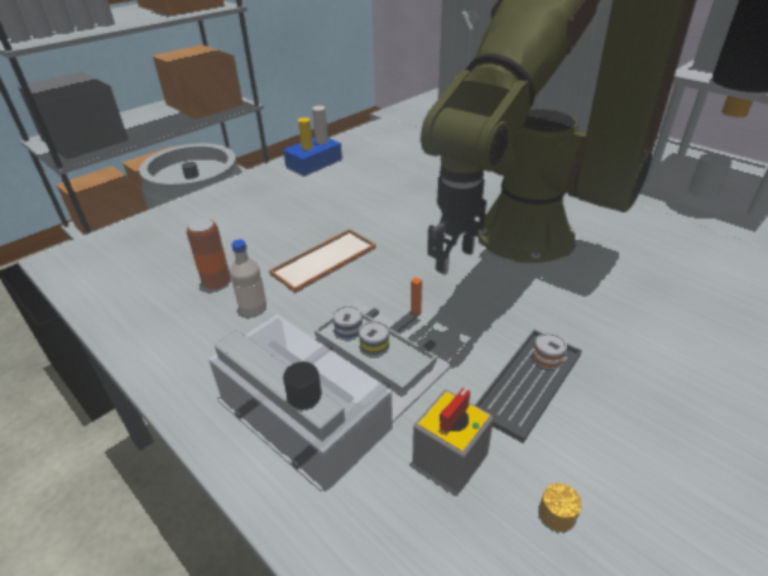

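The scene view shows the blue and green cans upright on the shuttle at (348,320) and (374,336). The terracotta can is still in the drain at (550,348).

```bash

python3 - <<'E'
from m import *
pick((350.5,276.5),4,TD); place(SLOT[2],22,YD)
bot.move_to((420,250,250),quat(YD))
c,s=look('4')
for x in (c,s):
    print(lids(x,280,580,210,350,46)); print('sh',lids(x,500,640,-110,150,64))
E
```

```text
grip t25.5 [350.8 276.7  37.8] w57.4 F [-1.9 -1.8  8.8]
lift t26.2 [350.2 276.3  78.3] w57.0 F [ 0.5  0.1 -0.9]
over t27.8 [561.6  93.  139.2] w56.8 F [-0.7  0.1 -0.8]
down True t29.2 [562.4  92.4  55.8] w56.8 F [0.5 0.4 4.4]
clear t30.2 [561.9  92.4 121.3] w71.7 F [-0.4 -0.6  0.8]
[]
sh [(array([568.7, -46.4]), [20, 20, 322], 61.6), (array([560.2,  95.1]), [21, 20, 325], 61.6), (array([564.5,  23.6]), [20, 20, 329], 61.7)]
[]
sh [(array([573.7, -43.2]), [20, 15, 239], 62.6), (array([569.3,  26.3]), [21, 16, 262], 62.6), (array([565.4,  97.1]), [21, 17, 278], 62.7)]
```

View pics/top_4.png

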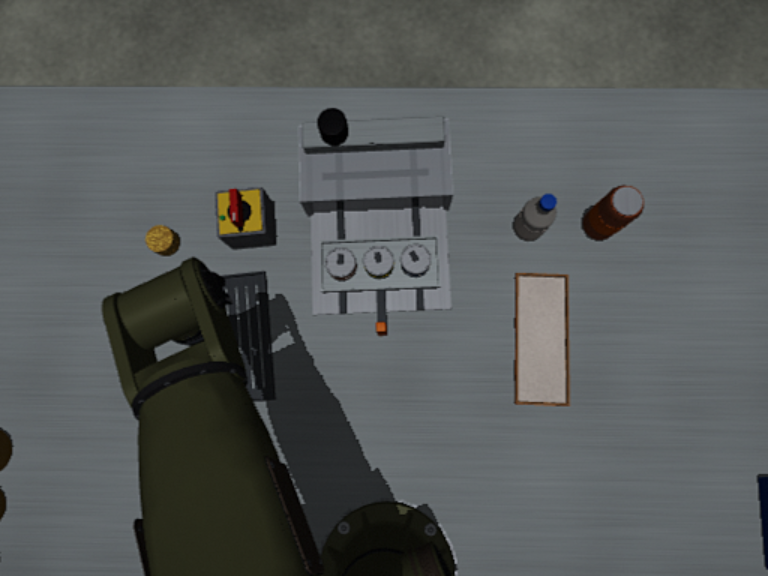

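All three stand upright in the shuttle at top (342,263), (378,263) and (415,260). Pushing home slowly.

```bash

python3 - <<'E'
from m import *
d=np.array([*DX,0])
px,py=437,15.2
bot.move_gripper(60)
go((px,py,180),YD); bot.servo_line((px,py,88),speed=120)
bot.move_gripper(10,40); s=st('gripped')
p=s['ee_pos']
r=bot.servo_line(p+140*d,speed=60,until_force=25); s=st(r)
r=bot.servo_line(s['ee_pos']+(175-np.dot(s['ee_pos']-p,d))*d,speed=25,until_force=15); s=st(r); print(np.dot(s['ee_pos']-p,d))
bot.dwell(0.3); st('hold')
bot.move_gripper(60); st('open')
q=bot.read_state()['ee_pos']; bot.servo_line(q+[0,0,80],speed=150)
bot.move_to((450,220,250),quat(YD))
look('5')
E
```

```text
gripped t33.9 [437.3  15.2  88.4] w17.5 F [-0.5  1.6  5.9]
False t36.4 [577.3  22.7  88.5] w17.2 F [0.7 4.7 3.1]
True t37.2 [596.3  23.8  88.5] w17.5 F [-4.5 -1.2  7.1]
159.23870290813508
hold t37.5 [596.3  23.8  88.5] w17.8 F [-3.6 -0.3  6.1]
open t38.0 [596.2  24.2  88.1] w60.0 F [-0.9  0.3  0.1]
```

View pics/top_5.png

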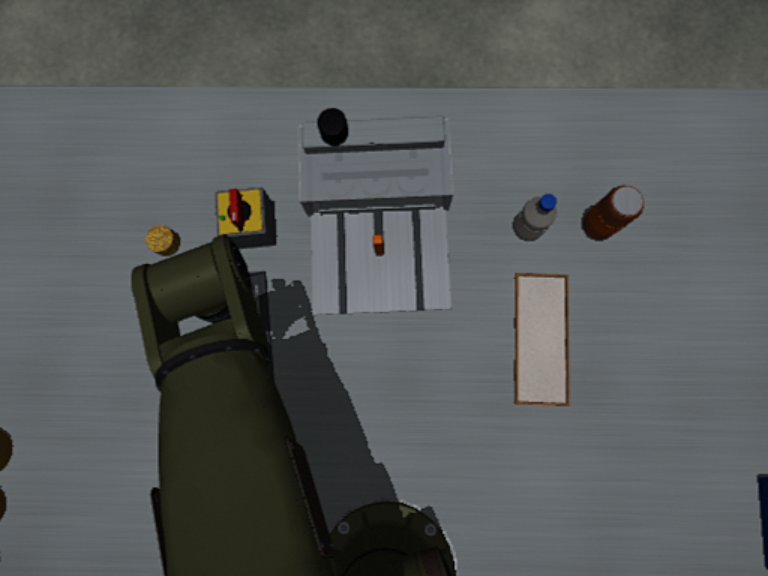

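View pics/scene_5.png

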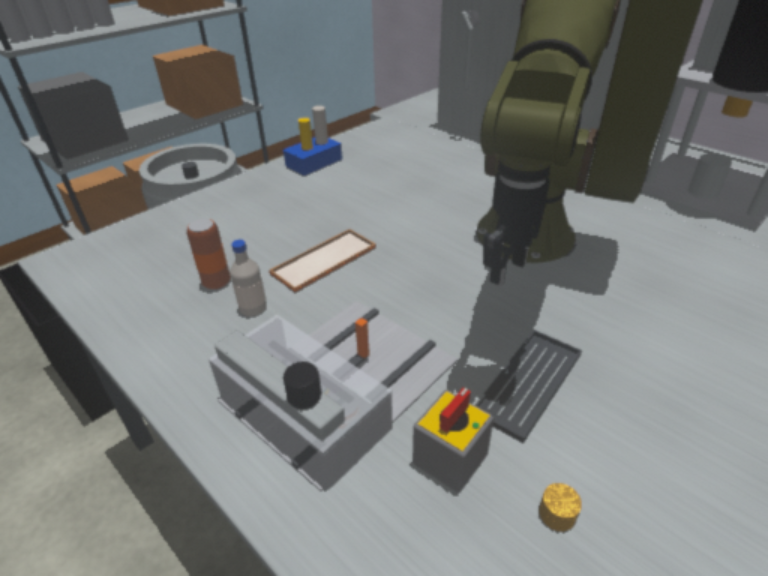

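Home: 159.8 mm between the two end-stop contacts. Next is the switch. I'll close the jaws in steps and watch the lateral force so I grip it centred.

```bash

python3 - <<'E'
from m import *
th=np.radians(97.6); x,y=647.5,276
go((x,y,210),th); st('above')
r=bot.servo_line((x,y,135),speed=60,until_force=8); st(r)
for w in (40,30,25,22,20,18):
    bot.move_gripper(w,20); s=st(w)
    lat=s['ft_force']@np.array([np.cos(th),np.sin(th),0]); print(lat)
    if abs(lat)>4: break
E
```

```text
above t41.3 [647.5 275.8 210.1] w60.1 F [ 0.3  0.2 -0.2]
False t42.7 [647.7 276.1 135.5] w59.9 F [ 0.9 -0.3  0.5]
40 t43.0 [647.5 276.  135.1] w40.3 F [ 0.2  0.5 -0.7]
0.49814863381157737
30 t43.3 [647.5 276.  135. ] w29.9 F [ 0.5 -0.1  0. ]
-0.18567108400792168
25 t43.5 [647.5 276.  135. ] w24.9 F [ 0.1 -0.1 -0.4]
-0.0938260205495327
22 t43.7 [647.5 276.  135. ] w22.1 F [ 0.   0.5 -0.5]
0.46972836269025
20 t43.9 [647.5 276.  135. ] w20.3 F [-0.1 -0.1  0.6]
-0.0653352513142041
18 t44.1 [647.5 276.1 135. ] w18.2 F [-0.2  1.6  0.5]
1.652868511184096
```

```bash

python3 - <<'E'
from m import *
bot.move_gripper(8,40); s=st('grip'); j0=s['joint_positions'].copy(); m0=s['moment'][2]
print('j6',j0[5])
def rot(a):
    j=j0.copy(); j[5]+=a; bot.move_joints(j); s=bot.read_state(); print('a%.2f Mz %.2f'%(a,s['moment'][2]-m0),s['ft_force'].round(1),s['grip_width'].round(1)); return s
for a in (0.4,0.8,1.15,1.22,1.28,1.33,1.38,1.42,1.46):
    s=rot(a)
    if a>1.2 and abs(s['moment'][2]-m0)>0.6: break
print('clock on',s['clock']); look('6')
E
```

```text
grip t44.4 [647.3 277.6 135.3] w13.5 F [ 0.2 10.6 -0.1]
j6 -1.352013997790132Traceback (most recent call last):
  File "<stdin>", line 7, in <module>
  File "<stdin>", line 5, in rot
AttributeError: 'float' object has no attribute 'round'
```

```bash

python3 - <<'E'
from m import *
s=st('now'); print(s['joint_positions'][5], s['moment'])
th0=np.radians(97.6)
def rot(a):
    j=bot.ik((647.4,278.6,135.2),quat(th0-a)); bot.move_joints(j); s=bot.read_state(); print('a%.2f j6 %.3f Mz %.2f'%(a,s['joint_positions'][5],s['moment'][2]),s['ee_pos'].round(1),s['ft_force'].round(1),round(float(s['grip_width']),1)); return s
for a in (0.5,0.8,1.15,1.22,1.28,1.33,1.38,1.42,1.46):
    s=rot(a)
    if a>1.2 and abs(s['moment'][2])>0.6: break
print('clock on',s['clock']); look('6')
E
```

```text
now t44.8 [647.2 277.7 135.3] w13.5 F [-1.7  0.7  0.2]
-0.9559172360937753 [-0.19459701  0.17656315 -0.10174233]
a0.50 j6 -0.852 Mz -0.10 [647.3 277.8 135.4] [-4.2 -4.   4. ] 13.3
a0.80 j6 -0.552 Mz -0.11 [647.3 277.7 135.4] [-4.5 -5.3  3.6] 13.4
a1.15 j6 -0.202 Mz -0.10 [647.1 277.7 135.3] [-5.  -6.1  3.6] 13.3
a1.22 j6 -0.132 Mz -0.10 [647.1 277.7 135.3] [-5.6 -6.3  3.3] 13.3
a1.28 j6 -0.072 Mz -0.06 [647.1 277.7 135.3] [-5.6 -6.7  4.8] 13.3
a1.33 j6 -0.023 Mz 0.29 [647.1 277.7 135.4] [-5.6 -6.1  4.9] 13.2
a1.38 j6 0.026 Mz 1.09 [647.1 277.9 135.4] [-4.9 -5.4  5. ] 13.4
clock on 46.9
```

View pics/scene_6.png

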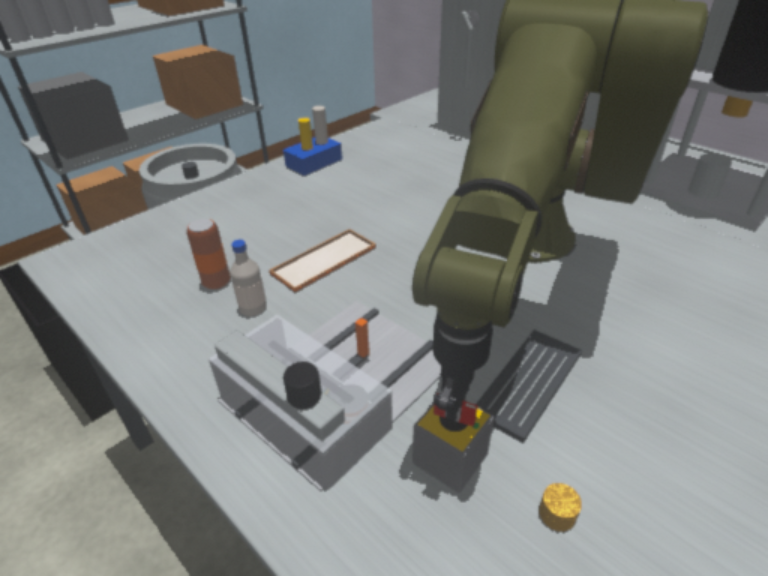

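The torque rises sharply at 1.31–1.38 rad, so that is the on stop. Hold, then turn back.

```bash

python3 - <<'E'
from m import *
th0=np.radians(97.6)
bot.dwell(4.5); st('held')
def rot(a):
    j=bot.ik((647.3,277.8,135.2),quat(th0-a)); bot.move_joints(j); s=bot.read_state(); print('a%.2f j6 %.3f Mz %.2f'%(a,s['joint_positions'][5],s['moment'][2]),s['ft_force'].round(1),round(float(s['grip_width']),1)); return s
for a in (0.9,0.5,0.15,0.05,0,-0.05,-0.1,-0.15,-.2):
    s=rot(a)
    if a<.1 and abs(s['moment'][2])>0.7: break
bot.move_gripper(60); st('open'); bot.servo_line((647.3,277.8,215),speed=120)
bot.move_to((450,220,250),quat(YD)); c,s=look('7')
m=mask(c,(0,150,60),(6,255,255),(140,120,185,165)); r,k=rect(m)
w=np.array([onz(c,*q,143)[:2] for q in k[:,0]]); print(cv2.minAreaRect(w.astype(np.float32)))
E
```

```text
held t51.5 [647.1 277.9 135.3] w13.5 F [-5.5 -5.7  3.9]
a0.90 j6 -0.449 Mz 0.06 [-5.1 -0.7  3.1] 13.0
a0.50 j6 -0.848 Mz 0.06 [-4.6  0.2  3. ] 13.2
a0.15 j6 -1.198 Mz 0.11 [-4.  -0.3  3.8] 13.3
a0.05 j6 -1.299 Mz 0.15 [-5.4 -0.9  3.3] 13.3
a0.00 j6 -1.347 Mz -0.72 [-4.8  0.5  3.4] 13.3
open t53.9 [647.3 277.8 135.2] w59.9 F [-0.4  1.  -0.3]
((646.0722045898438, 276.2380065917969), (59.34269332885742, 12.220771789550781), 7.052192211151123)
```

View pics/scene_7.png

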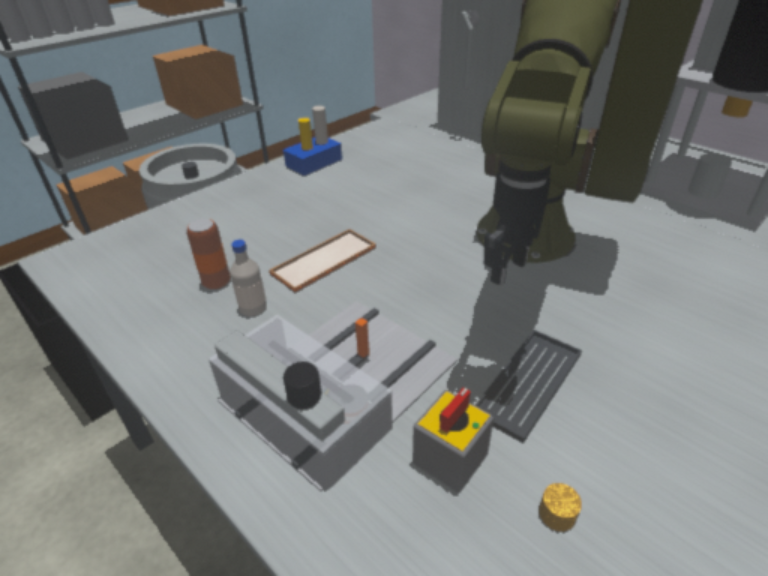

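The switch is back on its off stop, with the bar at 7.1° by image. Pulling the shuttle out.

```bash

python3 - <<'E'
from m import *
d=np.array([*DX,0])
px,py=596.3,23.8
go((px,py,185),YD); bot.servo_line((px,py,88),speed=100)
bot.move_gripper(10,40); s=st('gripped'); p=s['ee_pos']
r=bot.servo_line(p-140*d,speed=60,until_force=25); s=st(r)
r=bot.servo_line(s['ee_pos']-(175-np.dot(p-s['ee_pos'],d))*d,speed=25,until_force=15); s=st(r); print(np.dot(p-s['ee_pos'],d))
bot.dwell(.2); bot.move_gripper(60); st('open')
q=bot.read_state()['ee_pos']; bot.servo_line(q+[0,0,80],speed=150)
bot.move_to((420,250,250),quat(YD))
c,s=look('8')
for x in (c,s): print('sh',lids(x,480,640,-110,150,64))
E
```

```text
gripped t58.9 [596.3  23.8  88.4] w17.5 F [-3.9 -0.4  5.9]
False t61.4 [456.1  16.2  88.4] w17.3 F [ 1.  -5.1  4.9]
True t62.2 [436.5  15.1  88.4] w17.4 F [ 4.6  1.  -0.1]
160.06097635223708
open t62.9 [437.   14.9  88.6] w60.0 F [-0.2 -0.4  0. ]
sh [(array([568.1, -46.3]), [20, 20, 317], 61.6), (array([564.2,  23.5]), [20, 20, 311], 61.6), (array([543.4, 100.7]), [21, 20, 328], 61.3)]
sh [(array([572.5, -43.4]), [20, 15, 236], 62.7), (array([568.1,  26.5]), [20, 16, 262], 62.5), (array([548.5, 103.2]), [21, 17, 285], 62.6)]
```

View pics/top_8.png

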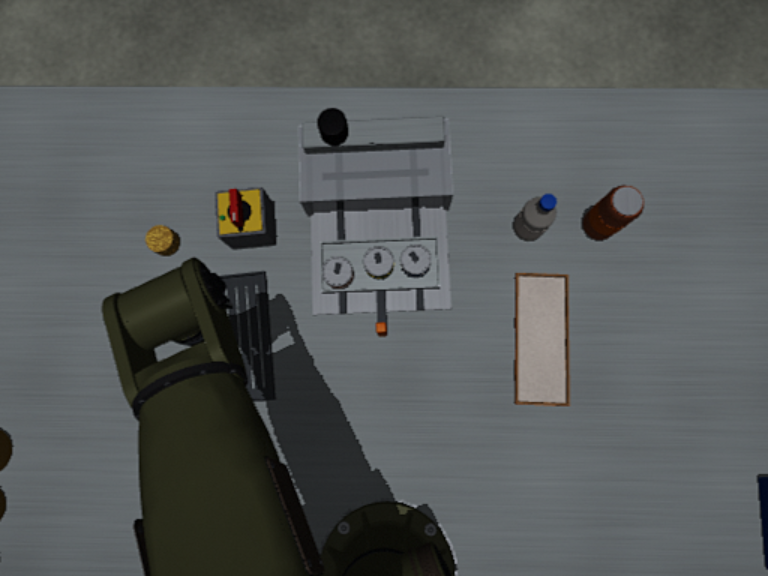

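The pull-out worked. The terracotta can has been shifted to about (545,98) but is still upright inside the shuttle. I'll measure the carton in the scene view as well, then unload.

```bash

python3 - <<'E'
from m import *
for n,box in (('top',(335,175,390,275)),('scene',(170,145,260,200))):
    c=load(n); m=mask(c,(3,50,50),(22,255,255),box); m=cv2.morphologyEx(m,cv2.MORPH_CLOSE,np.ones((3,3))); r,k=rect(m)
    w=np.array([onz(c,*q,13)[:2] for q in k[:,0]],np.float32); print(n,cv2.minAreaRect(w),w.min(0),w.max(0),len(w))
E
```

```text
top ((428.22552490234375, -289.7765197753906), (102.20242309570312, 252.61636352539062), 88.84456634521484) [ 302.18515 -342.37665] [ 553.9045  -236.22186] 243
scene ((431.3938903808594, -287.94891357421875), (112.53447723388672, 257.3721618652344), 88.61811828613281) [ 301.61023 -346.44446] [ 560.94556 -230.0364 ] 144
```

```bash
cat >> m.py <<'E'
YC=np.radians(-1.3); K=np.array([429,-291.]); KX=np.array([np.cos(YC),np.sin(YC)]); KS=[K+74*KX,K,K-74*KX]; TC=YC+np.pi/2
E
python3 - <<'E'
from m import *
pick((569.8,-48.7),22,YD); place(KS[0],4,TC)
bot.move_to((400,-100,230),quat(YD))
c,s=look('9')
for x in (c,s):
    print('sh',lids(x,480,640,-110,150,64)); print('k',lids(x,290,570,-350,-230,46))
E
```

```text
grip t67.5 [570.2 -48.7  56. ] w57.5 F [-1.1  1.1  5.6]
lift t68.2 [569.4 -48.6  96.2] w57.0 F [ 0.6  0.9 -1.5]
over t69.8 [ 503.1 -292.   139.3] w57.3 F [ 0.9  0.3 -1.8]
down True t71.3 [ 502.8 -292.6   38. ] w57.2 F [-1.7  2.2  6.4]
clear t72.3 [ 502.7 -292.5  103.3] w72.1 F [-0.8  0.1 -0.9]
sh [(array([564.1,  23.7]), [20, 20, 322], 61.8), (array([543.5, 100.8]), [21, 20, 324], 61.5)]
k [(array([ 502.4, -290. ]), [21, 20, 335], 43.5)]
sh [(array([567.8,  26.1]), [20, 16, 255], 62.5), (array([548.7, 103.2]), [21, 17, 280], 62.5)]
k [(array([ 507.3, -286.8]), [16, 12, 153], 44.4)]
```

View pics/scene_9.png

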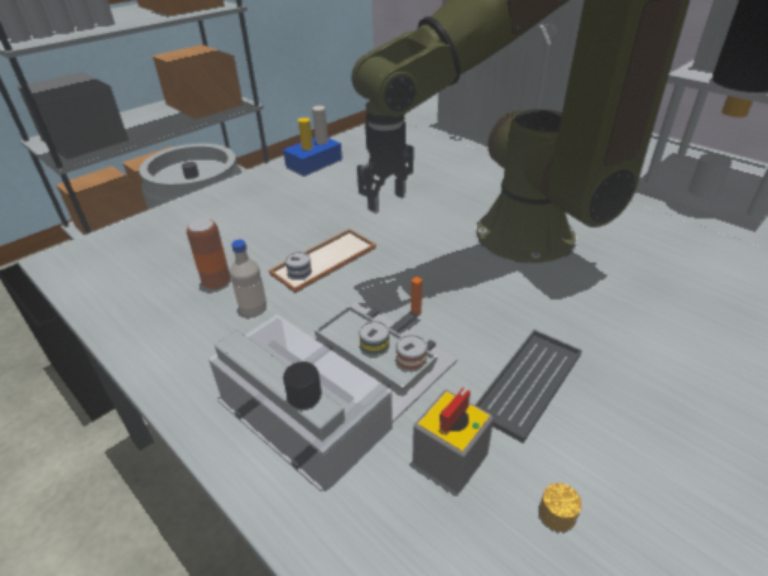

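The blue can is upright in the carton at (298,264). Green next, then terracotta, with a look at the cans between the two.

```bash
python3 - <<'E'
from m import *
pick((565.3,21.0),22,YD); place(KS[1],4,TC)
bot.move_to((400,-100,230),quat(YD))
c,s=look('10')
for x in (c,s):
    print('sh',lids(x,480,640,-110,150,64)); print('k',lids(x,290,570,-350,-230,46))
a=[lids(x,480,640,-110,150,64) for x in (c,s)]
assert len(a[0])==1==len(a[1])
xy=(a[0][0][0]+a[1][0][0])/2-[0.8,3.7]; print(xy)
assert np.hypot(*(xy-[545.2,98.3]))<6
pick(xy,22,YD); place(KS[2],4,TC)
bot.servo_line((*bot.read_state()['ee_pos'][:2],200),speed=150)
bot.move_to((350,0,280),quat(YD))
c,s=look('11')
for x in (c,s):
    print('sh',lids(x,480,640,-110,150,64)); print('k',lids(x,290,570,-350,-230,46))
E
```

```text
grip t76.0 [565.7  21.   56. ] w57.3 F [-1.  -0.5  5.3]
lift t76.7 [564.9  21.   96.2] w57.3 F [ 0.2 -0.2 -1.4]
over t78.4 [ 429.3 -290.4  139.6] w57.0 F [ 0.4 -0.1 -0.7]
down True t79.9 [ 428.9 -290.8   37.9] w57.5 F [-1.3  1.1  6. ]
clear t80.9 [ 428.7 -290.8  103.3] w72.0 F [-0.1 -0.1 -0.5]
sh [(array([543.8, 100.4]), [21, 20, 324], 61.2)]
k [(array([ 502.3, -290.4]), [21, 20, 328], 44.0), (array([ 429.2, -288.3]), [21, 21, 341], 43.7)]
sh [(array([548.6, 103.1]), [21, 17, 271], 62.5)]
k [(array([ 434.8, -285. ]), [16, 11, 141], 44.7), (array([ 506.6, -287.3]), [16, 11, 149], 44.5)]
[545.4   98.05]
grip t84.7 [545.8  98.1  56. ] w57.3 F [-1.8 -0.5  5.5]
lift t85.3 [545.   98.   96.2] w57.3 F [-0.3  0.4 -1. ]
over t87.4 [ 355.5 -288.9  139.9] w57.5 F [ 0.4  0.3 -2.1]
down True t88.9 [ 354.9 -289.3   37.7] w57.1 F [ 0.2 -1.7  1.8]
clear t89.9 [ 354.8 -289.1  103.5] w72.3 F [-0.9  0.8 -0.8]
sh []
k [(array([ 502.1, -290.3]), [21, 20, 324], 43.6), (array([ 429.1, -287.9]), [21, 21, 342], 43.8), (array([ 355.2, -286.5]), [21, 21, 349], 43.9)]
sh []
k [(array([ 360.9, -284. ]), [16, 10, 130], 44.4), (array([ 434.4, -285.4]), [16, 11, 126], 44.6), (array([ 507.4, -286.6]), [16, 12, 154], 44.6)]
```

```bash
ls pics
```

```text
scene0.png
scene1.png
scene_10.png
scene_11.png
scene_2.png
scene_3.png
scene_4.png
scene_5.png
scene_6.png
scene_7.png
scene_8.png
scene_9.png
top0.png
top1.png
top_10.png
top_11.png
top_2.png
top_3.png
top_4.png
top_5.png
top_6.png
top_7.png
top_8.png
top_9.png
z1.png
z2.png
z3.png
```

View pics/scene_11.png

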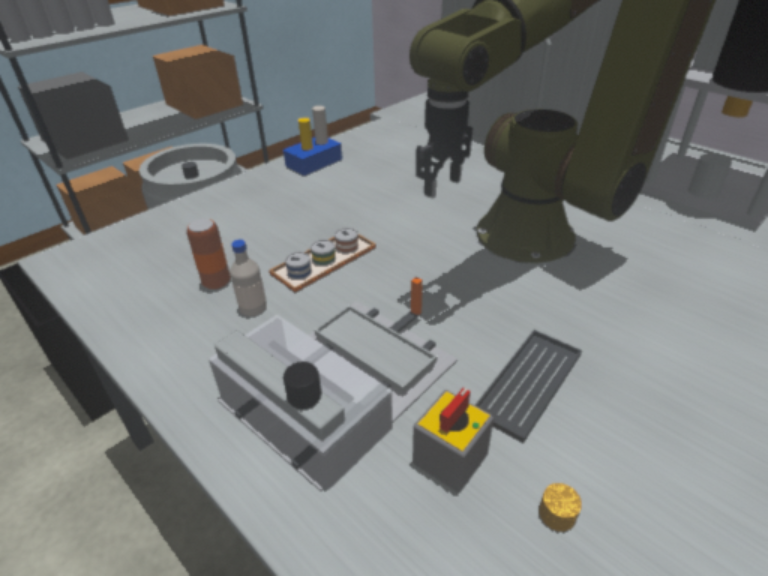

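View pics/top_11.png

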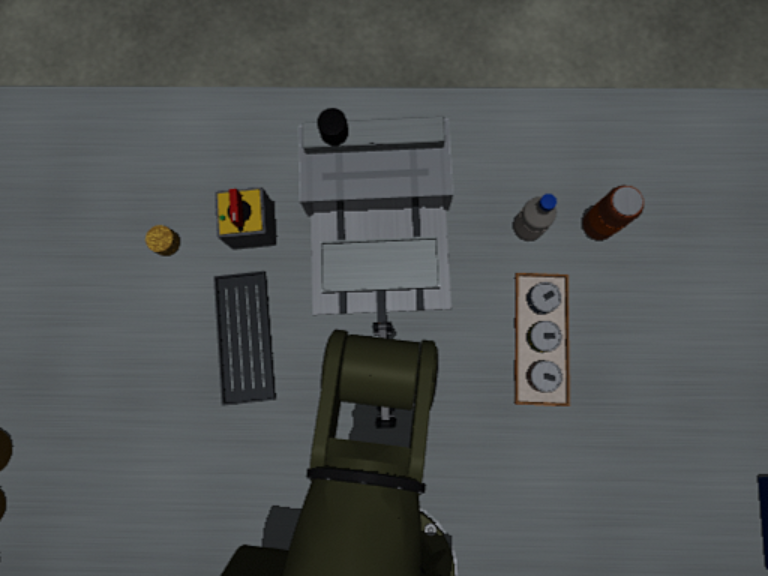

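All three cans stand upright in the carton at top (545,298), (545,337) and (545,377). The bystanders haven't moved, the shuttle is out, the switch is off and the robot is clear. Handing in.

```bash
python3 - <<'E'
from m import *
bot.finish_job(); st('done')
E
```

```text
the job is handed in; nothing more can be done
the job is handed in; nothing more can be done
```

The job is done and handed in after about 90 s of the 210 s allowed. All three cans were dried and now stand upright in the carton.

- **Loading:** The shuttle started about 30 mm in, so I pulled it fully out by its post before loading. I gripped the cans at 28 N and set each one down until the wrist force changed by 5 N.
- **Drying:** I pushed the loaded shuttle home at a mean speed of 60 mm/s, then 25 mm/s for the last stretch. The distance between its two end stops measured about 160 mm. The switch was turned to its on stop, held there about 4.5 s, and turned back to its off stop; I felt both stops as a rise in torque.
- **Unloading:** The terracotta can was knocked about 18 mm aside on the shuttle during the run. It stayed upright, so I measured it again and picked it from its new place.

**Last checks:** Both cameras showed three lids at about 44 mm, which fits upright cans standing on the carton floor. The drain and shuttle were empty, the shuttle was out, and the switch was at its off angle. The sanitiser bottle, can ends and tall can looked unmoved.

**Disagreement:** The two cameras differed by up to about 6 mm. Against the gripper's own position, their average was off by up to about 5 mm. I averaged and corrected for this, and all clearances were larger than that. No check failed.

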